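# Re-zero the coffee grinder and set its grind

## Robot

A 6-joint arm with a two-finger parallel gripper is mounted at the origin on the work surface. World frame = base frame: x ahead of the robot, y to its left, z up, the work surface at z = 0. Lengths are in m, angles in degrees, forces in N, time in s.
With the tool pointing down it reaches from about 0.25 to 0.725 m from the base axis. Payload 9.7 kg.
Tool frame: the origin (TCP) lies where the fingers leave the gripper's body, on its centre line; the fingertips stand 73 mm ahead of it and the grasp point (between the pads) lies 54 mm ahead of it; y points along the fingers, x is the direction in which the jaws open and shut, and the axes are right-handed (so a half turn about y gives the same grasp; the last joint's range is limited). The gripper opens to 85 mm and grips with 20 to 120 N. Pads are 22 mm wide; open, the fingers measure 114 mm over their backs; the gripper's body (76 mm by 85 mm) begins 54 mm behind the grasp point. The pads swing forward as they close: fully open they stand 13 mm farther back than shut.
Start: joints at [-63.656, 4.979, 10.078, 95.1, 0, 90], TCP at [0.244, -0.493, 0.304] pointing down, gripper open.
Joint ranges: [-179.16, 179.16], [-48.56, 103.87], [-65.8, 70.77], [-126.05, 130.52], [-82.76, 87.17], [-180, 180]. Speed limits (degrees/s): [127.2, 127.2, 147.25, 180, 180, 180].

## Interface

Orientations are given as [roll, pitch, yaw] about the fixed x, y, z axes, in that order (R = Rz(yaw) Ry(pitch) Rx(roll)).
In Python, from workcell import sensors, imaging, bot, models gives the robot as it stands.
- The arm moves only by the tool arm_command, never from a script. Its argument "rows" is one flat list of numbers, 7 for each row, row after row: the shift along the tool's x, y, z in cm, then the turn, a rotation vector about the tool's x, y, z in degrees, then the gripper's target within -1 to 1 (fully open at 1, half-way at 0, shut at -1). A call has 1 to 12 rows; each row is the pose to reach, as a shift and turn from the pose commanded when the call began, along the tool's axes at that moment; what a row does not reach only later rows make up. A row lasts 1/12 s, in which the tool goes at most 41.7 mm and 7.16 degrees, less where a joint would pass 70% of its speed; a pose out of reach is approached as far as the arm can. A call with a gripper value outside its range is refused whole. The fingers move at their own pace and stop on an object; "force" is the grip in N (left out, the last holds). Time passes only in rows, so rows that repeat a pose let the fingers close. It gives the time, the measured TCP pose, the force and the opening at its end, in the units of the state.
- sensors.get_obs(): the state, without advancing time (a new reading comes with each control period).
- imaging.camera(name): name is "scene" or "top" or "wrist"; returns a dict with "pixels" (384x512x3 uint8, blue, green, red), "z_map" (384x512 float32, m along the optical axis (not along the pixel's ray), 0 where there is no reading), "camera_matrix" (3x3 intrinsics, pixels), "world_from_camera" (4x4, takes a point from camera to world coordinates). Camera axes: x right, y up, looking along -z (the intrinsics and any distortion apply to the point x, -y, -z); pixel columns grow to the right and rows downward; lengths in m; the calibration is good to about 2 mm. A picture is of the moment at which its call begins.
- bot.job_done(): hands the job in, once; it reports no verdict.
Trained networks look in the newest picture that a camera, given by its name, has taken for a name from the list of things; names that differ only in an ending like _2 or _b are one class to them, and where a whole thing is asked for, a point or a joint stands for the part that bears it (a point fixed in the world has none). Each returns a list of dicts, best first, with "conf" (0 to 1); they miss things now and then, are a little off and sometimes report something else, mostly with a low value. They report only what shows in the picture. A call takes as long as a camera call.
- models.search_frame(thing, camera): "extent" ([centre column, centre row, width, height] in pixels, round what is visible of it).
- models.spot_point(thing, camera): "location" ([column, row] in pixels: a listed point, or the origin of a listed thing).
The state is a dict: "time": time; "q": joint angles; "qd": joint speeds; "joint_efforts": joint torques, N m; "ee_pos": TCP position; "tcp_rot": TCP orientation; "wrist_force": force on the tool from outside, world axes, zero at the start; "torque": the same for the moment, N m; "opening": finger opening in m.
Only numpy, scipy, OpenCV 4.12 (cv2) and the standard library are available. Lean on these libraries where they do the work, as an engineer would, in place of code of your own. Each camera call takes 0.05 s, during which the arm holds its last target.

## Task

Set the coffee grinder's grind: turn the black dial clockwise (seen from above) until you feel it reach its stop, without forcing it past, then turn it back anticlockwise exactly 5 clicks from the stop. Then slide the orange lock fully home towards the dial, let go, and leave everything else on the table where it is.

Things in the scene. Friction and masses are not known exactly. Their poses are not given: they have to be found in the camera images.
- grinder: White coffee grinder with a steel band, fixed: 200 mm deep (x), 340 mm wide (y), flat deck 140 mm above the table. Origin: centre of underside; x points from its front (black drawer) to its back, y to its left, z up. On the deck at x = 0: amber hopper (106 mm across, 85 mm high) at y = +110 mm, black dial at y = -30 mm, orange lock slider at y -135 to -115 mm.
- dial: Black grind dial turning about the vertical: round 60 mm flange and an upright bar grip across it, 52 mm long, 16 mm thick, from 12 to 40 mm above this origin. Origin on the dial's axis, 141 mm above the table; x points along the bar to the end with an orange dash, z up. Clockwise from above closes the burrs, anticlockwise opens them. At the start it stands 2 to 5 clicks from its stop.
- dial_grip (a point): Point on the dial's axis at which to grip the bar, 10 mm below the bar's top (171 mm above the table). 24 clicks to a full turn, 15 degrees each: a sprung ball holds the dial in each click; moving on to the next takes about 0.2 N m, and let go, the dial settles into the nearest click. The grey ring below, 74 mm across, bears 24 equal ticks that show the clicks but not the zero.
- dial_mark (a point): Middle of the orange dash on the bar's top, 18 mm from the dial's axis, 181 mm above the table. Where the stop lies is not marked and differs each time: feel for it. The stop is springy: 0.4 N m at first touch, then 2 N m more per radian; let go there, the dial springs back to first touch, which is click zero. More than 0.28 rad past first touch (0.95 N m) jams the burrs.
- burr_mark (a point): Hidden point on the moving burr inside the grinder, on the dial's axis, 60 mm above the table when the burrs just touch (click zero). It sinks 0.05 mm per click as the dial opens, far too little to be seen or measured.
- lock (a joint): Travel of the lock slider in metres along the grinder's +y (towards the dial): 0 = fully open, 0.020 = fully home. It slides with about 2 N and stays where it is left.
- lock_top (a point): Centre of the top face of the orange lock slider, 18 mm above the deck (158 mm above the table). The slider's block is 24 mm (grinder's x) by 20 mm (y), 16 mm high, standing 2 mm off the deck; a steel tongue points towards the dial. Free deck on its outer side: the deck ends 35 mm beyond the centre of the open slider.
- cup_a: Bystander: white mug, 84 mm across, 65 mm high, in front of the grinder, to be left alone. Origin at the centre of its underside.
- spoon: Bystander: spoon with a wooden handle, 150 mm long, lying in front of the grinder, to be left alone. Origin on its underside near its middle.
- cup_b: Bystander: white mug like the other, left of the grinder, to be left alone. Origin at the centre of its underside.
- sugar_bowl: Bystander: white bowl, 110 mm across, 50 mm high, left of the grinder, to be left alone. Origin at the centre of its underside.
- milk_jug: Bystander: small steel jug with a handle, 76 mm across, 100 mm high, right of the grinder, to be left alone. Origin at the centre of its underside.
- bean_jar: Bystander: jar with a black cap, 84 mm across, 130 mm high, right of the grinder, to be left alone. Origin at the centre of its underside.

How it is judged:
By the outcome, as a careful person would: the job done as asked, in the order asked, and still so for the second after the job is handed in, with the robot touching nothing.
It also fails if it takes over 72 s, if anything falls off the work surface, if the arm or the gripper's body presses on something with over 40 N, if the wrist force passes 120 N, or if a joint passes its speed limit or range.

## Working session

There is one attempt and no reset: what is moved stays moved. The work goes in short steps, Python scripts to look and compute and a tool call to move; the robot and the scene stay as the last step left them, time stands still between calls to the robot, and variables do not carry over. Pictures are saved under pics/ and viewed, and the job is handed in when it is done.

Besides the shell and the picture viewer there is one more tool, called after "Request:" as name(argument=value, ...), one argument or row to a line, values as JSON. arm_command: Moves the arm, as the interface text tells. Its arguments: {"type":"object","properties":{"rows":{"type":"array","items":{"type":"number"}},"force":{"type":"number"}},"required":["rows"]}

```bash
ls; mkdir -p pics
cat > h.py <<'E'
import numpy as np,cv2
from workcell import sensors, imaging, bot, models
def shot(n,f):
    c=imaging.camera(n); cv2.imwrite('pics/'+f,c['pixels']); return c
def w(c,u,v,z=None):
    """pixel->world; with z: intersect plane z, else depth"""
    K=np.array(c['camera_matrix']);T=np.array(c['world_from_camera'])
    r=np.linalg.inv(K)@[u,v,1]; d=np.array([r[0],-r[1],-1.])
    D=T[:3,:3]@d;o=T[:3,3]
    if z is None:
        s=c['z_map'][int(round(v)),int(round(u))]
    else: s=(z-o[2])/D[2]
    return o+s*D
E
python3 - <<'E'
from h import *
print(sensors.get_obs())
for n in ['scene','top','wrist']:
    c=shot(n,n+'0.png'); print(n,c['camera_matrix'],c['world_from_camera'],[k for k in c])
    for t,z in [('dial_grip',.171),('dial_mark',.181),('lock_top',.158),('grinder',0),('dial',.141)]:
        for r in models.spot_point(t,n)[:2]: print(t,r,w(c,*r['location'],z))
E
```

```text
pics
{'time': 0.0, 'q': array([-6.36562486e+01,  5.01115709e+00,  1.00340323e+01,  9.50981405e+01,
        1.25924140e-03,  8.99985183e+01]), 'qd': array([ 0.05001379,  0.08549373,  0.03312071, -0.01183799,  0.00915967,
        0.02414279]), 'joint_efforts': array([-3.05121837e-03, -5.20387888e+01,  4.64806867e+01,  1.61532999e-02,
       -3.28179954e-05, -7.75123699e-07]), 'ee_pos': array([ 0.2440139 , -0.4927664 ,  0.30317867]), 'tcp_rot': array([-8.99987388e+01,  7.52652366e-02, -6.36547670e+01]), 'wrist_force': array([0.17184452, 0.28048498, 0.66970298]), 'torque': array([ 0.01756006, -0.0036268 ,  0.03031143]), 'opening': 0.08555498074265812}
scene [[384.81679946   0.         250.2436668 ]
 [  0.         384.81679946 190.45689546]
 [  0.           0.           1.        ]] [[-0.96019601 -0.20711416  0.18742289  0.76295026]
 [ 0.27931044 -0.71924313  0.63614071  0.85074305]
 [ 0.00304888  0.66316894  0.74846353  1.15059357]
 [ 0.          0.          0.          1.        ]] ['pixels', 'z_map', 'camera_matrix', 'world_from_camera']
dial_grip {'location': [256.9, 345.0], 'conf': 0
[... 1234 characters left out ...]
tion': [116.0, 194.5], 'conf': 0.58} [0.43284334 0.39226388 0.158     ]
grinder {'location': [243.7, 179.9], 'conf': 0.75} [0.57460186 0.05527294 0.        ]
dial {'location': [248.6, 171.8], 'conf': 0.68} [0.56923403 0.03605085 0.141     ]
wrist [[269.42180505   0.         255.81529279]
 [  0.         269.42180505 193.21907051]
 [  0.           0.           1.        ]] [[ 4.43394013e-01  8.52625875e-01  2.76461329e-01  3.15190928e-01]
 [-8.96326360e-01  4.21467170e-01  1.37711584e-01 -4.57044677e-01]
 [ 8.97085759e-04 -3.08860069e-01  9.51107067e-01  3.73170776e-01]
 [ 0.00000000e+00  0.00000000e+00  0.00000000e+00  1.00000000e+00]] ['pixels', 'z_map', 'camera_matrix', 'world_from_camera']
```

View pics/top0.png

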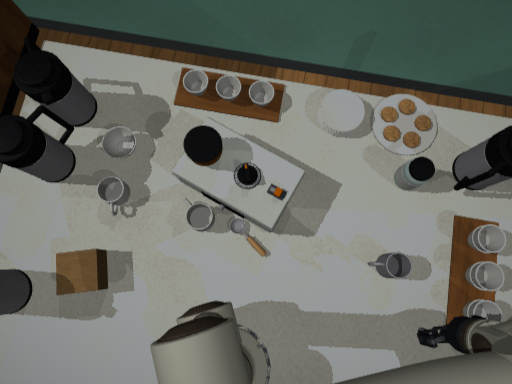

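View pics/scene0.png

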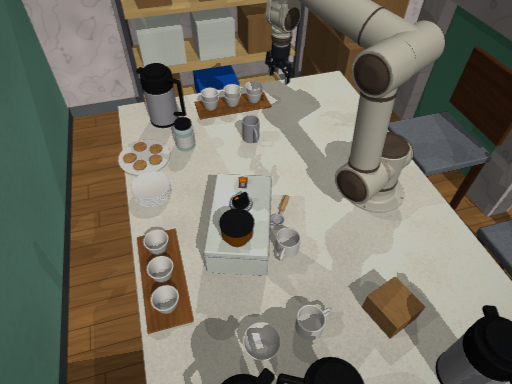

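Run:
```python
import cv2
a=cv2.imread('pics/top0.png')[110:250,180:330]; cv2.imwrite('pics/topz.png',cv2.resize(a,None,fx=4,fy=4,interpolation=3)[:600,:800])
a=cv2.imread('pics/scene0.png')[130:270,170:320]; cv2.imwrite('pics/scz.png',cv2.resize(a,None,fx=4,fy=4,interpolation=3)[:600,:800])
```

```text
(no output)
```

View pics/topz.png

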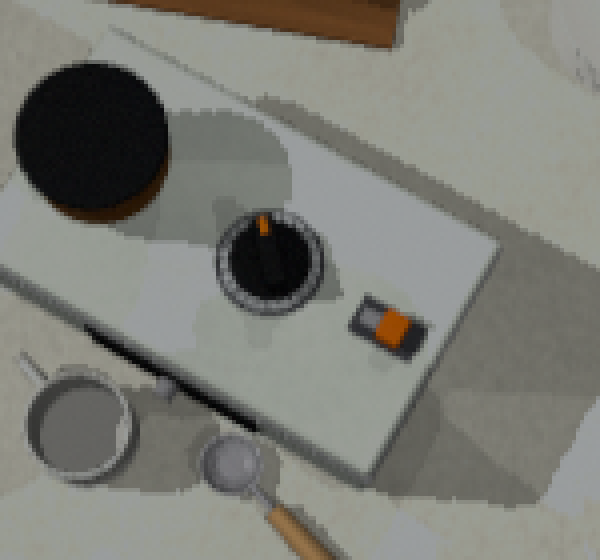

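View pics/scz.png

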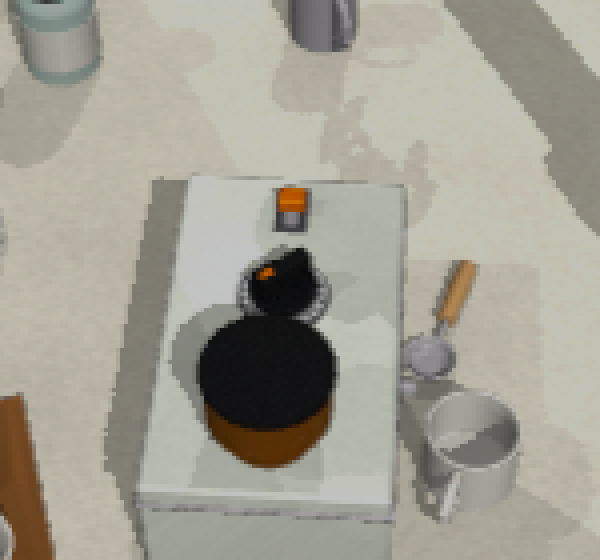

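Run:
```python
from h import *
c=imaging.camera('top')
f=lambda x,y,z:w(c,180+x/4-.375,110+y/4-.375,z)
for n,x,y,z in [('ring',270,260,.141),('mark',264,226,.181),('lock',392,328,.158),('cR',498,242,.14),('cB',370,482,.14),('cT',112,28,.14),('hop',92,135,.225)]:
    print(n,f(x,y,z).round(4))
h=c['pixels'].astype(int);b,g,r=h[...,0],h[...,1],h[...,2]
m=((r-b>80)&(r>150)&(g<r*.6)).astype(np.uint8)
n,l,s,ct=cv2.connectedComponentsWithStats(m)
for i in range(1,n):
    if 180<ct[i][0]<330: print(s[i],ct[i],w(c,*ct[i],.158).round(4),w(c,*ct[i],.181).round(4))
```

```text
ring [0.5601 0.0387 0.141 ]
mark [0.574  0.0449 0.181 ]
lock [ 0.5226 -0.0566  0.158 ]
cR [ 0.6034 -0.1227  0.14  ]
cB [ 0.414  -0.0602  0.14  ]
cT [0.7158 0.1884 0.14  ]
hop [0.6046 0.1691 0.225 ]
[245 165   1   3   3] [245. 166.] [0.5801 0.0484 0.158 ] [0.574  0.0467 0.181 ]
[275 188   7   8  32] [277.625  191.1875] [ 0.5239 -0.0564  0.158 ] [ 0.519  -0.0558  0.181 ]
```

Request:
arm_command(
  rows=[-11,-1,17,0,0,0,1,-22,-2,34,0,0,0,1,-33.6,-2.7,51.9,0,0,0,1,-33.6,-2.7,51.9,0,0,0,1,-33.6,-2.7,51.9,0,0,0,1,-33.6,-2.7,51.9,0,0,0,1,-33.6,-2.7,51.9,0,0,0,1,-33.6,-2.7,51.9,0,0,0,1,-33.6,-2.7,51.9,0,0,0,1,-33.6,-2.7,51.9,0,0,0,1,-33.6,-2.7,51.9,0,0,0,1,-33.6,-2.7,51.9,0,0,0,1],
)

```text
time: 1.95
ee_pos: [0.4999, -0.0614, 0.3262]
tcp_rot: [-90.0, -0.0, -63.6]
wrist_force: [0.7, -1.6, 0.2]
opening: 0.0852
```

Run:
```python
from h import *
o=sensors.get_obs()
for k in o: print(k,np.round(o[k],3))
```

```text
time 1.95
q [-7.00200e+00 -8.67000e-01  6.55500e+00  9.73780e+01 -3.00000e-03
  1.46645e+02]
qd [5.3255e+01 2.6041e+01 2.7588e+01 1.3980e+00 1.6000e-02 5.2931e+01]
joint_efforts [ -5.581 -50.595  42.727   0.504   0.142  -1.461]
ee_pos [ 0.5   -0.061  0.326]
tcp_rot [-8.9965e+01 -2.7000e-02 -6.3646e+01]
wrist_force [ 0.651 -1.628  0.247]
torque [-0.051 -0.021  0.034]
opening 0.085
```

Request:
arm_command(
  rows=[-3,0,4.7,0,-7,0,1,-6,0,9.4,0,-14,0,1,-6,0,9.4,0,-21,0,1,-6,0,9.4,0,-28,0,1,-6,0,9.4,0,-35,0,1,-6,0,9.4,0,-42,0,1,-6,0,9.4,0,-49,0,1,-6,0,9.4,0,-56,0,1,-6,0,9.4,0,-63,0,1,-6,0,9.4,0,-70,0,1,-6,0,9.4,0,-77,0,1,-6,0,9.4,0,-84,0,1],
)

```text
time: 2.95
ee_pos: [0.557, 0.032, 0.3258]
tcp_rot: [-90.0, -0.0, 20.7]
wrist_force: [-0.5, 0.3, -0.3]
opening: 0.0855
```

Request:
arm_command(
  rows=[0,0,0,0,-7,0,1,0,0,0,0,-14,0,1,0,0,0,0,-21,0,1,0,0,0,0,-28,0,1,0,0,0,0,-35,0,1,0,0,0,0,-42,0,1,0,0,0,0,-49,0,1,0,0,0,0,-56,0,1,0,0,0,0,-63,0,1,0,0,0,0,-70,0,1,0,0,0,0,-77,0,1,0,0,0,0,-84,0,1],
)

```text
time: 3.95
ee_pos: [0.557, 0.0319, 0.3258]
tcp_rot: [-90.0, -0.0, 104.7]
wrist_force: [-0.5, -0.4, -0.6]
opening: 0.0853
```

Run:
```python
from h import *
o=sensors.get_obs()
for k in o: print(k,np.round(o[k],3))
c=shot('wrist','w1.png')
d=shot('top','t1.png')
```

```text
time 3.95
q [ 3.2820e+00  6.6460e+00  1.4339e+01  9.7693e+01  2.0000e-03 -1.1407e+01]
qd [ 0.0000e+00  3.2000e-02  5.0000e-02  1.0300e-01 -9.7000e-02 -8.3427e+01]
joint_efforts [ 1.0000e-03 -5.3464e+01  4.6103e+01  2.0000e-03 -0.0000e+00  2.4230e+00]
ee_pos [0.557 0.032 0.326]
tcp_rot [-9.00010e+01 -2.00000e-03  1.04689e+02]
wrist_force [-0.466 -0.395 -0.614]
torque [-0.011 -0.044  0.029]
opening 0.085
```

View pics/w1.png

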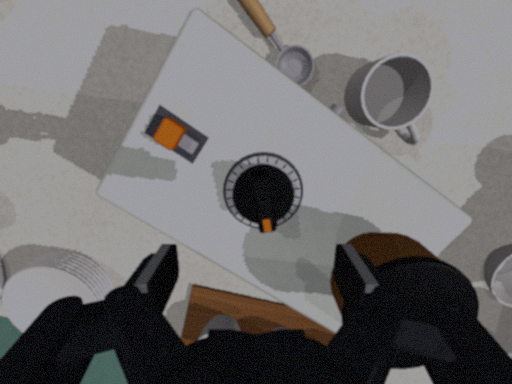

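Run:
```python
from h import *
o=sensors.get_obs(); print(np.round(o['tcp_rot'],2),np.round(o['ee_pos'],4))
c=shot('wrist','w2.png')
p=c['pixels'].astype(int);b,g,r=p[...,0],p[...,1],p[...,2]
m=((r-b>80)&(r>120)&(g<r*.65)).astype(np.uint8)
n,l,s,ct=cv2.connectedComponentsWithStats(m)
for i in range(1,n):
    if s[i][4]>15: print(s[i],ct[i].round(1),w(c,*ct[i],.158).round(4),w(c,*ct[i],.181).round(4))
for t,z in [('dial_grip',.171),('dial_mark',.181),('lock_top',.158),('dial',.141)]:
    for q in models.spot_point(t,'wrist')[:2]: print(t,q,w(c,*q['location'],z).round(4))
a=c['pixels'][140:240,210:320]
cv2.imwrite('pics/w2z.png',cv2.resize(a,None,fx=6,fy=6,interpolation=2))
```

```text
[-90.     0.   104.47] [0.557  0.0319 0.3258]
[154 119  30  31 575] [168.1 133.9] [ 0.5219 -0.055   0.158 ] [ 0.5178 -0.0484  0.181 ]
[263 219   8  13  82] [266.7 225.1] [0.5837 0.05   0.158 ] [0.5737 0.0464 0.181 ]
dial_grip {'location': [265.4, 202.8], 'conf': 0.78} [0.5575 0.0413 0.171 ]
dial_mark {'location': [266.0, 224.6], 'conf': 0.78} [0.5734 0.0457 0.181 ]
lock_top {'location': [166.7, 134.7], 'conf': 0.97} [ 0.5228 -0.056   0.158 ]
lock_top {'location': [498.2, 261.1], 'conf': 0.65} [0.5637 0.2862 0.158 ]
dial {'location': [262.3, 191.9], 'conf': 0.82} [0.5575 0.0391 0.141 ]
```

View pics/w2z.png

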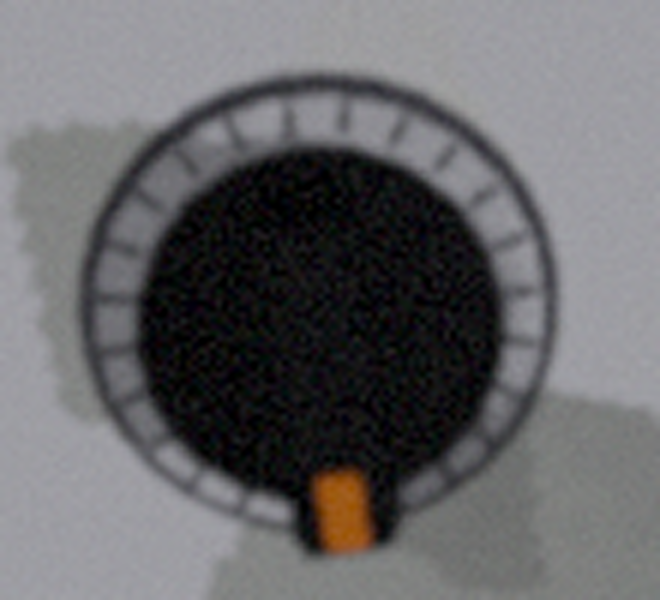

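Run:
```python
from h import *
c=imaging.camera('wrist')
A=w(c,210+320/6-.4,140+302/6-.4,.1405); print('ring',A)
M=w(c,266.7,225.1,.181);d=M-A;print('mark',M,np.hypot(*d[:2]),np.degrees(np.arctan2(d[1],d[0])))
z=c['z_map'];H,W=z.shape
uu,vv=np.meshgrid(np.arange(W),np.arange(H))
K=c['camera_matrix'];T=np.array(c['world_from_camera'])
P=np.stack([(uu-K[0,2])/K[0,0]*z,-(vv-K[1,2])/K[1,1]*z,-z],-1)@T[:3,:3].T+T[:3,3]
m=(z>0)&(P[...,2]>.172)&(P[...,2]<.192)&(np.hypot(P[...,0]-A[0],P[...,1]-A[1])<.04)
q=P[m];print(m.sum(),q[:,2].mean(),q.mean(0))
rect=cv2.minAreaRect(q[:,:2].astype(np.float32)*1000);print(rect)
u,s,vt=np.linalg.svd(q[:,:2]-q[:,:2].mean(0),full_matrices=False);print(np.degrees(np.arctan2(vt[0,1],vt[0,0])))
a=c['pixels'][140:240,210:320].astype(float)
cv2.imwrite('pics/w3z.png',cv2.resize(np.clip(a*5,0,255).astype(np.uint8),None,fx=6,fy=6,interpolation=2))
```

```text
ring [0.55557237 0.03924209 0.1405    ]
mark [0.57376038 0.04635813 0.181     ] 0.019530535552470037 21.367881573457986
1071 0.17989924218880773 [0.55534246 0.03837101 0.17989924]
((557.2821044921875, 39.0766487121582), (51.83123016357422, 15.966926574707031), 23.24849510192871)
23.18764225360435
```

View pics/w3z.png

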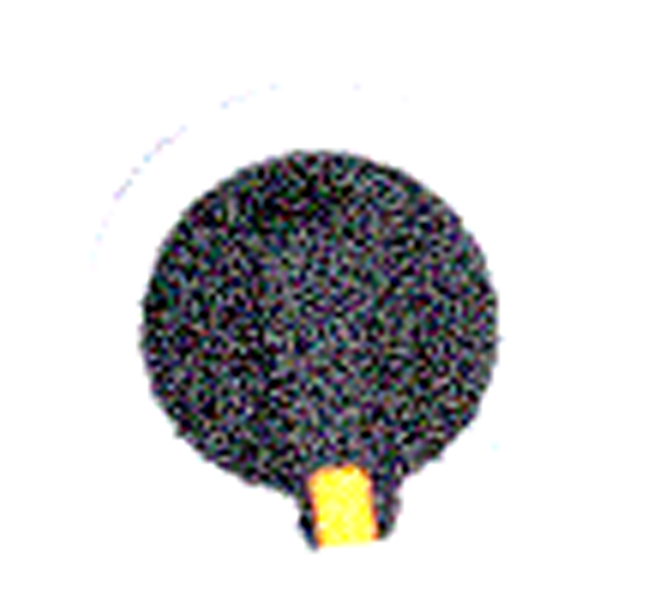

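Request:
arm_command(
  rows=[0.7,2,-0.16,0,-4,0,1,0.7,4,-0.16,0,-8.7,0,1,0.7,6.5,-0.16,0,-8.7,0,1,0.7,9,-0.16,0,-8.7,0,1,0.7,9.7,-0.16,0,-8.7,0,1,0.7,9.7,-0.16,0,-8.7,0,1,0.7,9.7,-0.16,0,-8.7,0,1],
)

```text
time: 4.93
ee_pos: [0.5569, 0.0391, 0.2297]
tcp_rot: [-90.0, 0.0, 113.0]
wrist_force: [-1.1, 1.1, 1.0]
opening: 0.0853
```

```bash
cat > st.py <<'E'
from h import *
o=sensors.get_obs()
print(o['time'],'pos',np.round(o['ee_pos'],4),'rot',np.round(o['tcp_rot'],2),'F',np.round(o['wrist_force'],2),'T',np.round(o['torque'],3),'open',round(float(o['opening']),4),'q6',round(o['q'][5],2))
E
python3 st.py
```

```text
4.9333 pos [0.5569 0.0391 0.2297] rot [-9.0020e+01  1.0000e-02  1.1301e+02] F [-1.11  1.07  0.98] T [ 0.016 -0.001  0.029] open 0.0853 q6 -18.99
```

Close gently.

Request:
arm_command(
  rows=[0,0,0,0,0,0,-1,0,0,0,0,0,0,-1,0,0,0,0,0,0,-1,0,0,0,0,0,0,-1,0,0,0,0,0,0,-1,0,0,0,0,0,0,-1,0,0,0,0,0,0,-1,0,0,0,0,0,0,-1,0,0,0,0,0,0,-1,0,0,0,0,0,0,-1],
  force=40,
)

```text
time: 5.77
ee_pos: [0.557, 0.039, 0.2292]
tcp_rot: [-90.0, 0.0, 113.0]
wrist_force: [0.6, -3.2, 5.4]
opening: 0.0157
```

```bash
python3 st.py
```

```text
5.7667 pos [0.557  0.039  0.2292] rot [-9.0030e+01  3.0000e-02  1.1304e+02] F [ 0.62 -3.2   5.43] T [-0.494 -0.037  0.092] open 0.0157 q6 -19.03
```

Request:
arm_command(
  rows=[0,-0.05,0,0,2.5,0,-1,0,-0.05,0,0,5,0,-1,0,-0.05,0,0,5,0,-1,0,-0.05,0,0,5,0,-1],
)

```text
time: 6.1
ee_pos: [0.5569, 0.039, 0.2293]
tcp_rot: [-90.0, 0.0, 108.1]
wrist_force: [2.7, -3.0, 1.5]
opening: 0.0153
```

```bash
python3 st.py
```

```text
6.1 pos [0.5569 0.039  0.2293] rot [-9.001e+01  1.000e-02  1.081e+02] F [ 2.71 -3.02  1.48] T [-0.518 -0.34  -0.032] open 0.0153 q6 -14.09
```

Request:
arm_command(
  rows=[0,0,0,0,2.5,0,-1,0,0,0,0,5,0,-1,0,0,0,0,5,0,-1,0,0,0,0,5,0,-1],
)

```text
time: 6.43
ee_pos: [0.5569, 0.039, 0.2293]
tcp_rot: [-90.0, 0.0, 103.2]
wrist_force: [3.3, -3.1, 2.0]
opening: 0.0156
```

```bash
python3 st.py
```

```text
6.4333 pos [0.5569 0.039  0.2293] rot [-9.0010e+01  1.0000e-02  1.0316e+02] F [ 3.29 -3.08  1.96] T [-0.691 -0.563 -0.088] open 0.0156 q6 -9.15
```

Request:
arm_command(
  rows=[0,0,0,0,0,0,-1,0,0,0,0,0,0,-1],
  force=90,
)

```text
time: 6.6
ee_pos: [0.5569, 0.039, 0.2294]
tcp_rot: [-90.0, 0.0, 103.1]
wrist_force: [2.3, -3.7, 2.5]
opening: 0.0143
```

```bash
python3 st.py
python3 - <<'E'
from h import *
c=shot('wrist','w4.png')
E
```

```text
6.6 pos [0.5569 0.039  0.2294] rot [-9.0020e+01  2.0000e-02  1.0311e+02] F [ 2.29 -3.73  2.55] T [-0.946 -0.662 -0.012] open 0.0143 q6 -9.1
```

View pics/w4.png

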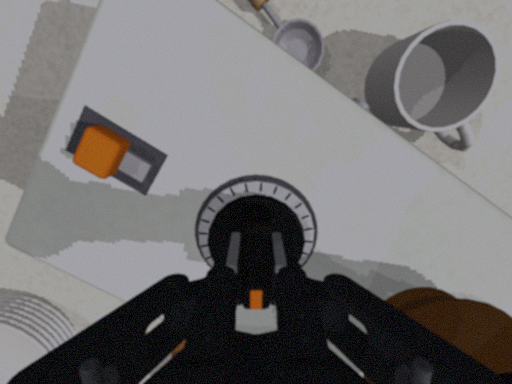

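Request:
arm_command(
  rows=[0,0,0,0,2.5,0,-1,0,0,0,0,5,0,-1,0,0,0,0,5,0,-1,0,0,0,0,5,0,-1],
)

```text
time: 6.98
ee_pos: [0.5569, 0.0391, 0.2294]
tcp_rot: [-90.0, 0.0, 98.1]
wrist_force: [2.5, -4.0, 2.1]
opening: 0.0141
```

```bash
python3 st.py
```

```text
6.9833 pos [0.5569 0.0391 0.2294] rot [-9.002e+01  2.000e-02  9.814e+01] F [ 2.51 -4.02  2.1 ] T [-0.795 -0.585 -0.01 ] open 0.0141 q6 -4.13
```

Request:
arm_command(
  rows=[0,0,0,0,2.5,0,-1,0,0,0,0,5,0,-1,0,0,0,0,5,0,-1,0,0,0,0,5,0,-1],
)

```text
time: 7.32
ee_pos: [0.5569, 0.0391, 0.2294]
tcp_rot: [-90.0, 0.0, 93.2]
wrist_force: [3.2, -5.1, 3.0]
opening: 0.0144
```

```bash
python3 st.py
```

```text
7.3167 pos [0.5569 0.0391 0.2294] rot [-9.002e+01  2.000e-02  9.317e+01] F [ 3.22 -5.14  2.95] T [-0.922 -0.609  0.132] open 0.0144 q6 0.85
```

Request:
arm_command(
  rows=[0,0,0,0,2.5,0,-1,0,0,0,0,5,0,-1,0,0,0,0,5,0,-1,0,0,0,0,5,0,-1],
)

```text
time: 7.65
ee_pos: [0.5569, 0.0391, 0.2294]
tcp_rot: [-90.0, 0.0, 88.2]
wrist_force: [3.7, -3.6, 3.3]
opening: 0.0145
```

```bash
python3 st.py
```

```text
7.65 pos [0.5569 0.0391 0.2294] rot [-90.02   0.    88.17] F [ 3.72 -3.58  3.34] T [-0.871 -0.771 -0.074] open 0.0145 q6 5.85
```

Request:
arm_command(
  rows=[0,0,0,0,2.5,0,-1,0,0,0,0,5,0,-1,0,0,0,0,5,0,-1,0,0,0,0,5,0,-1],
)

```text
time: 7.98
ee_pos: [0.5569, 0.0391, 0.2294]
tcp_rot: [-90.0, 0.0, 83.2]
wrist_force: [3.0, -3.1, 2.2]
opening: 0.014
```

```bash
python3 st.py
```

```text
7.9833 pos [0.5569 0.0391 0.2294] rot [-90.02   0.    83.17] F [ 2.96 -3.13  2.2 ] T [-0.817 -0.677 -0.077] open 0.014 q6 10.85
```

Request:
arm_command(
  rows=[0,0,0,0,2.5,0,-1,0,0,0,0,5,0,-1,0,0,0,0,5,0,-1,0,0,0,0,5,0,-1],
)

```text
time: 8.32
ee_pos: [0.5569, 0.0391, 0.2294]
tcp_rot: [-90.0, 0.0, 78.2]
wrist_force: [3.6, -4.4, 3.6]
opening: 0.0142
```

```bash
python3 st.py
```

```text
8.3167 pos [0.5569 0.0391 0.2294] rot [-9.002e+01  1.000e-02  7.820e+01] F [ 3.57 -4.36  3.56] T [-0.886 -0.617  0.292] open 0.0142 q6 15.82
```

Request:
arm_command(
  rows=[0,0,0,0,1,0,-1,0,0,0,0,2,0,-1,0,0,0,0,2,0,-1,0,0,0,0,2,0,-1],
)

```text
time: 8.65
ee_pos: [0.5569, 0.0391, 0.2294]
tcp_rot: [-90.0, -0.0, 76.2]
wrist_force: [2.7, -5.5, 3.4]
opening: 0.0145
```

```bash
python3 st.py;  python3 st.py
python3 - <<'E'
from h import *
c=shot('wrist','w5.png')
E
```

```text
8.65 pos [0.5569 0.0391 0.2294] rot [-90.02  -0.    76.15] F [ 2.72 -5.46  3.4 ] T [-0.988 -0.704 -0.001] open 0.0145 q6 17.87
8.65 pos [0.5569 0.0391 0.2294] rot [-90.02  -0.    76.15] F [ 2.72 -5.46  3.4 ] T [-0.988 -0.704 -0.001] open 0.0145 q6 17.87
```

View pics/w5.png

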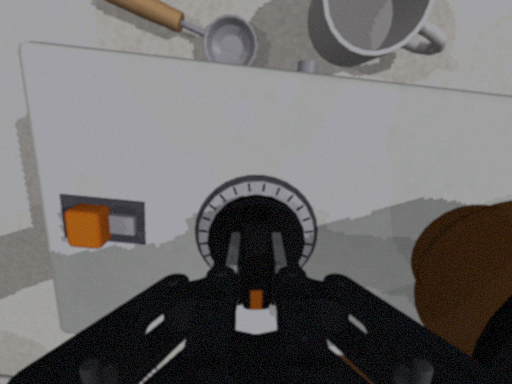

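Request:
arm_command(
  rows=[0,0,0,0,2.5,0,-1,0,0,0,0,5,0,-1,0,0,0,0,8,0,-1,0,0,0,0,8,0,-1,0,0,0,0,8,0,-1],
)

```text
time: 9.12
ee_pos: [0.5569, 0.0391, 0.2294]
tcp_rot: [-90.0, -0.0, 68.2]
wrist_force: [3.4, -3.6, 3.1]
opening: 0.0143
```

```bash
python3 st.py
```

```text
9.1167 pos [0.5569 0.0391 0.2294] rot [-9.002e+01 -1.000e-02  6.815e+01] F [ 3.44 -3.62  3.06] T [-0.571 -0.687 -0.033] open 0.0143 q6 25.87
```

Request:
arm_command(
  rows=[0,0,0,0,2,0,-1,0,0,0,0,4,0,-1,0,0,0,0,4,0,-1,0,0,0,0,4,0,-1],
)

```text
time: 9.45
ee_pos: [0.5569, 0.0391, 0.2294]
tcp_rot: [-90.0, -0.0, 64.2]
wrist_force: [3.3, -3.0, 2.8]
opening: 0.0145
```

```bash
python3 st.py
```

```text
9.45 pos [0.5569 0.0391 0.2294] rot [-90.02  -0.    64.18] F [ 3.34 -2.96  2.79] T [-0.88  -0.68   0.428] open 0.0145 q6 29.84
```

Request:
arm_command(
  rows=[0,0,0,0,1,0,-1,0,0,0,0,2,0,-1,0,0,0,0,2,0,-1,0,0,0,0,2,0,-1],
)

```text
time: 9.78
ee_pos: [0.5569, 0.0391, 0.2294]
tcp_rot: [-90.0, -0.0, 62.2]
wrist_force: [4.1, -3.5, 3.9]
opening: 0.014
```

```bash
python3 st.py
```

```text
9.7833 pos [0.5569 0.0391 0.2294] rot [-9.002e+01 -1.000e-02  6.216e+01] F [ 4.09 -3.5   3.87] T [-0.742 -0.835 -0.062] open 0.014 q6 31.86
```

Request:
arm_command(
  rows=[0,0,0,0,1,0,-1,0,0,0,0,2,0,-1,0,0,0,0,2,0,-1,0,0,0,0,2,0,-1],
)

```text
time: 10.12
ee_pos: [0.5569, 0.0391, 0.2294]
tcp_rot: [-90.0, -0.0, 60.1]
wrist_force: [4.1, -4.1, 2.7]
opening: 0.0139
```

```bash
python3 st.py
python3 - <<'E'
from h import *
c=shot('wrist','w6.png')
E
```

```text
10.1167 pos [0.5569 0.0391 0.2294] rot [-9.002e+01 -1.000e-02  6.014e+01] F [ 4.12 -4.08  2.74] T [-0.821 -0.779 -0.042] open 0.0139 q6 33.87
```

View pics/w6.png

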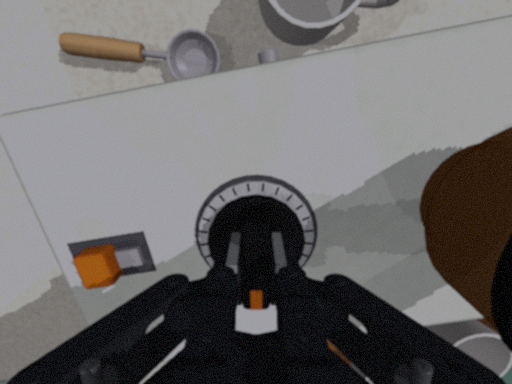

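Request:
arm_command(
  rows=[0,0,0,0,2.5,0,-1,0,0,0,0,5,0,-1,0,0,0,0,7,0,-1,0,0,0,0,7,0,-1,0,0,0,0,7,0,-1],
)

```text
time: 10.58
ee_pos: [0.5569, 0.0391, 0.2294]
tcp_rot: [-90.0, -0.0, 53.1]
wrist_force: [4.5, -3.2, 3.8]
opening: 0.0144
```

```bash
python3 st.py
```

```text
10.5833 pos [0.5569 0.0391 0.2294] rot [-9.002e+01 -2.000e-02  5.313e+01] F [ 4.52 -3.2   3.79] T [-0.638 -0.836 -0.079] open 0.0144 q6 40.89
```

Request:
arm_command(
  rows=[0,0,0,0,2,0,-1,0,0,0,0,4,0,-1,0,0,0,0,4,0,-1,0,0,0,0,4,0,-1],
)

```text
time: 10.92
ee_pos: [0.5569, 0.0392, 0.2294]
tcp_rot: [-90.0, -0.0, 49.2]
wrist_force: [4.1, -3.5, 3.6]
opening: 0.0147
```

```bash
python3 st.py
```

```text
10.9167 pos [0.5569 0.0392 0.2294] rot [-9.002e+01 -1.000e-02  4.918e+01] F [ 4.1  -3.54  3.57] T [-0.69  -0.879  0.479] open 0.0147 q6 44.85
```

Request:
arm_command(
  rows=[0,0,0,0,1,0,-1,0,0,0,0,2,0,-1,0,0,0,0,2,0,-1,0,0,0,0,2,0,-1],
)

```text
time: 11.25
ee_pos: [0.5569, 0.0392, 0.2294]
tcp_rot: [-90.0, -0.0, 47.2]
wrist_force: [2.9, -2.7, 2.4]
opening: 0.0145
```

```bash
python3 st.py
```

```text
11.25 pos [0.5569 0.0392 0.2294] rot [-9.002e+01 -2.000e-02  4.719e+01] F [ 2.88 -2.73  2.35] T [-0.675 -0.684  0.555] open 0.0145 q6 46.83
```

Request:
arm_command(
  rows=[0,0,0,0,1,0,-1,0,0,0,0,2,0,-1,0,0,0,0,2,0,-1,0,0,0,0,2,0,-1],
)

```text
time: 11.58
ee_pos: [0.5569, 0.0392, 0.2294]
tcp_rot: [-90.0, -0.0, 45.2]
wrist_force: [3.4, -3.6, 3.9]
opening: 0.0141
```

```bash
python3 st.py
python3 - <<'E'
from h import *
c=shot('wrist','w7.png')
E
```

```text
11.5833 pos [0.5569 0.0392 0.2294] rot [-9.002e+01 -2.000e-02  4.520e+01] F [ 3.42 -3.65  3.93] T [-0.612 -0.709  0.568] open 0.0141 q6 48.83
```

View pics/w7.png

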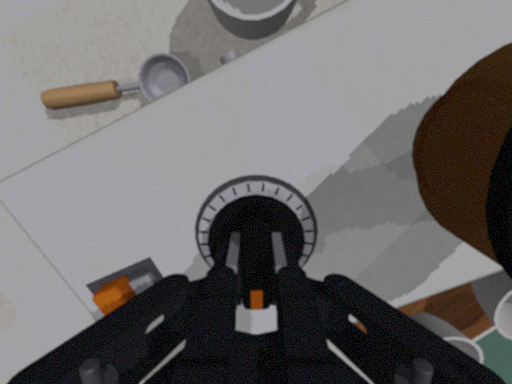

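Request:
arm_command(
  rows=[0,0,0,0,-5,0,-1,0,0,0,0,-10,0,-1,0,0,0,0,-15,0,-1,0,0,0,0,-20,0,-1,0,0,0,0,-25,0,-1,0,0,0,0,-30,0,-1,0,0,0,0,-35,0,-1,0,0,0,0,-40,0,-1,0,0,0,0,-45,0,-1,0,0,0,0,-50,0,-1,0,0,0,0,-55,0,-1,0,0,0,0,-60,0,-1],
)

```text
time: 12.63
ee_pos: [0.5569, 0.039, 0.2294]
tcp_rot: [-90.0, 0.0, 105.4]
wrist_force: [4.2, -4.5, 3.9]
opening: 0.0142
```

Request:
arm_command(
  rows=[0,0,0,0,-5,0,-1,0,0,0,0,-10,0,-1,0,0,0,0,-15,0,-1,0,0,0,0,-20,0,-1,0,0,0,0,-23,0,-1,0,0,0,0,-23,0,-1,0,0,0,0,-23,0,-1],
)

```text
time: 13.22
ee_pos: [0.5569, 0.039, 0.2294]
tcp_rot: [-90.0, 0.0, 128.2]
wrist_force: [5.3, -4.6, 2.9]
opening: 0.0146
```

```bash
python3 st.py
python3 - <<'E'
from h import *
c=shot('wrist','w8.png')
E
```

```text
13.2167 pos [0.5569 0.039  0.2294] rot [-9.0010e+01  3.0000e-02  1.2816e+02] F [ 5.33 -4.63  2.89] T [-0.889 -0.749 -0.104] open 0.0146 q6 -34.15
```

View pics/w8.png

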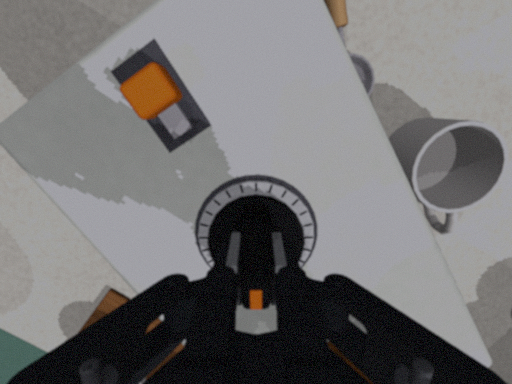

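Request:
arm_command(
  rows=[0,0,0,0,0,0,0,0,0,0,0,0,0,0,0,0,0,0,0,0,0,0,0,0,0,0,0,0.2,0,0,0,0,0,0,0.2,0,0,0,0,0,0,0.2],
)

```text
time: 13.77
ee_pos: [0.5567, 0.0393, 0.2292]
tcp_rot: [-90.0, -0.0, 128.1]
wrist_force: [-0.2, -0.2, 0.1]
opening: 0.0515
```

Request:
arm_command(
  rows=[0,-2.5,0,0,0,0,0.2,0,-5,0,0,0,0,0.5,0,-7.5,0,0,0,0,1,0,-9.7,0,0,0,0,1,0,-9.7,0,0,0,0,1,0,-9.7,0,0,0,0,1],
)

```text
time: 14.27
ee_pos: [0.5572, 0.0392, 0.3274]
tcp_rot: [-90.1, 0.1, 128.1]
wrist_force: [-0.1, 0.2, -0.7]
opening: 0.0852
```

```bash
cat > dial.py <<'E'
from h import *
def P_of(c):
    z=c['z_map'];H,W=z.shape
    uu,vv=np.meshgrid(np.arange(W),np.arange(H))
    K=c['camera_matrix'];T=np.array(c['world_from_camera'])
    return np.stack([(uu-K[0,2])/K[0,0]*z,-(vv-K[1,2])/K[1,1]*z,-z],-1)@T[:3,:3].T+T[:3,3]
def rep(c,A=(.5573,.0391)):
    z=c['z_map'];P=P_of(c)
    m=(z>0)&(P[...,2]>.172)&(P[...,2]<.192)&(np.hypot(P[...,0]-A[0],P[...,1]-A[1])<.04)
    q=P[m];print('bar',m.sum(),q.mean(0).round(4),cv2.minAreaRect(q[:,:2].astype(np.float32)*1000))
    u,s,vt=np.linalg.svd(q[:,:2]-q[:,:2].mean(0),full_matrices=False);print(np.degrees(np.arctan2(vt[0,1],vt[0,0])))
    p=c['pixels'].astype(int);b,g,r=p[...,0],p[...,1],p[...,2]
    m=((r-b>80)&(r>120)&(g<r*.65)).astype(np.uint8)
    n,l,s,ct=cv2.connectedComponentsWithStats(m)
    for i in range(1,n):
        if s[i][4]>15: print(s[i],ct[i].round(1),w(c,*ct[i],.158).round(4),w(c,*ct[i],.181).round(4))
        if s[i][4]>300:
            q=P[(l==i)]; q=q[(q[:,2]>.153)&(q[:,2]<.165)]; print('lock rect',q[:,2].mean(),cv2.minAreaRect(q[:,:2].astype(np.float32)*1000))
E
python3 st.py
python3 - <<'E'
from dial import *
c=shot('wrist','w9.png'); rep(c)
E
```

```text
14.2667 pos [0.5572 0.0392 0.3274] rot [-9.0110e+01  7.0000e-02  1.2805e+02] F [-0.06  0.17 -0.66] T [ 0.015 -0.059  0.046] open 0.0852 q6 -34.03
bar 1052 [0.5558 0.038  0.1799] ((557.247314453125, 39.349517822265625), (51.579383850097656, 15.416287422180176), 37.66427230834961)
37.499465990061196
[177  81  32  28 577] [192.9  95.6] [ 0.5213 -0.0553  0.158 ] [ 0.5188 -0.0509  0.181 ]
lock rect 0.15710000607315858 ((522.1693725585938, -55.58280944824219), (18.531017303466797, 21.579387664794922), 68.87616729736328)
[253 217   7  12  73] [255.6 222.4] [0.5799 0.0568 0.158 ] [0.5717 0.0504 0.181 ]
```

View pics/w9.png

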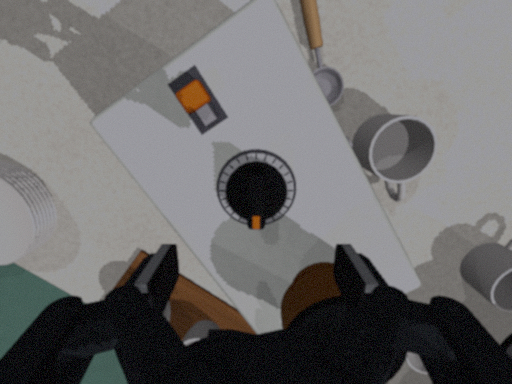

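Request:
arm_command(
  rows=[-1.5,0,2.5,0,-5,0,-1,-3,0,5,0,-10,0,-1,-4.5,0,7.5,0,-15,0,-1,-6,0,10,0,-20,0,-1,-6.8,0,11.1,0,-25,0,-1,-6.8,0,11.1,0,-31.5,0,-1,-6.8,0,11.1,0,-31.5,0,-1,-6.8,0,11.1,0,-31.5,0,-1,-6.8,0,11.1,0,-31.5,0,-1,-6.8,0,11.1,0,-31.5,0,-1],
  force=40,
)

```text
time: 15.15
ee_pos: [0.5114, -0.0823, 0.3258]
tcp_rot: [-90.0, -0.0, 159.4]
wrist_force: [-0.5, 0.2, -0.3]
opening: 0.0001
```

```bash
python3 st.py
python3 - <<'E'
from dial import *
c=shot('wrist','w10.png'); 
try: rep(c)
except Exception as e: print(e)
E
```

```text
15.15 pos [ 0.5114 -0.0823  0.3258] rot [-9.0000e+01 -4.0000e-02  1.5945e+02] F [-0.47  0.17 -0.31] T [ 0.044  0.009 -0.02 ] open 0.0001 q6 -78.6
bar 227 [0.5557 0.0349 0.1795] ((555.2445068359375, 34.10608673095703), (30.79607391357422, 11.015575408935547), 68.71744537353516)
63.79341681410371
[243 214  23  17 386] [254. 222.] [ 0.5225 -0.0574  0.158 ] [ 0.5188 -0.0669  0.181 ]
lock rect 0.1571556479370551 ((522.80615234375, -56.75791549682617), (17.40583610534668, 21.423139572143555), 69.4338150024414)
```

View pics/w10.png

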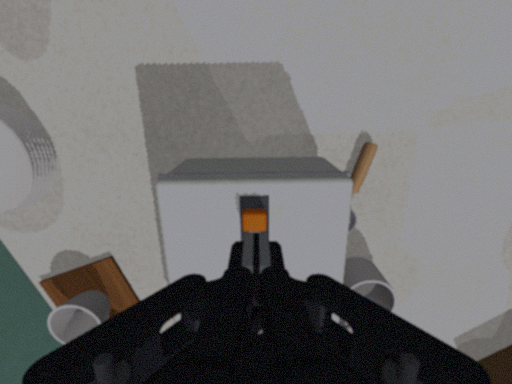

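Request:
arm_command(
  rows=[-0.2,2.5,0.4,0,0,0,-1,-0.2,5,0.4,0,0,0,-1,-0.2,7.5,0.4,0,0,0,-1,-0.2,8.5,0.4,0,0,0,-1,-0.2,9.5,0.4,0,0,0,-1,-0.2,10,0.4,0,0,0,-1,-0.2,10.5,0.4,0,0,0,-1,-0.2,10.5,0.4,0,0,0,-1,-0.2,10.5,0.4,0,0,0,-1],
)

```text
time: 15.95
ee_pos: [0.5121, -0.0873, 0.2221]
tcp_rot: [-90.0, 0.1, 159.5]
wrist_force: [-0.1, -0.7, -0.1]
opening: -0.0003
```

```bash
python3 st.py
python3 - <<'E'
from dial import *
c=shot('wrist','w11.png'); d=shot('scene','s11.png')
a=d['pixels'][100:240,160:330];cv2.imwrite('pics/s11z.png',cv2.resize(a,None,fx=4,fy=4,interpolation=2))
E
```

```text
15.95 pos [ 0.5121 -0.0873  0.2221] rot [-9.0010e+01  6.0000e-02  1.5954e+02] F [-0.15 -0.69 -0.12] T [-0.054 -0.051  0.004] open -0.0003 q6 -79.22
```

View pics/w11.png

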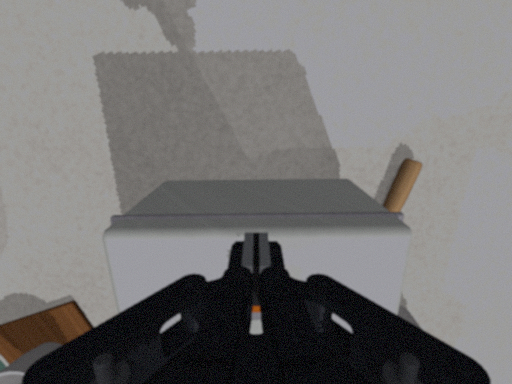

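View pics/s11z.png

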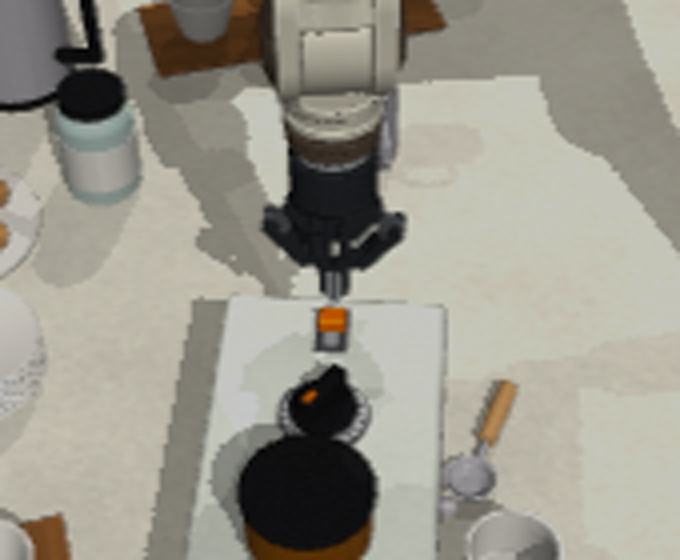

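Request:
arm_command(
  rows=[0,0,-0.5,0,0,0,-1,0,0,-1,0,0,0,-1,0,0,-1.5,0,0,0,-1,0,0,-2,0,0,0,-1,0,0,-2,0,0,0,-1],
)

```text
time: 16.47
ee_pos: [0.5191, -0.0676, 0.2214]
tcp_rot: [-90.0, 0.0, 159.6]
wrist_force: [0.2, -0.5, -0.3]
opening: 0.0
```

Request:
arm_command(
  rows=[0,0,-0.2,0,0,0,-1,0,0,-0.4,0,0,0,-1,0,0,-0.4,0,0,0,-1],
)

```text
time: 16.72
ee_pos: [0.5202, -0.0645, 0.2213]
tcp_rot: [-90.0, -0.0, 159.5]
wrist_force: [0.2, 0.2, 0.5]
opening: -0.0
```

```bash
python3 st.py
```

```text
16.7167 pos [ 0.5202 -0.0645  0.2213] rot [-90.01  -0.   159.55] F [0.25 0.17 0.46] T [-0.046 -0.026 -0.012] open -0.0 q6 -76.62
```

Run:
```python
from dial import *
d=shot('scene','s12.png');t=shot('top','t12.png')
a=d['pixels'][130:240,170:290];cv2.imwrite('pics/s12z.png',cv2.resize(a,None,fx=5,fy=5,interpolation=2))
a=t['pixels'][140:240,220:330];cv2.imwrite('pics/t12z.png',cv2.resize(a,None,fx=5,fy=5,interpolation=2))
```

```text
(no output)
```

View pics/s12z.png

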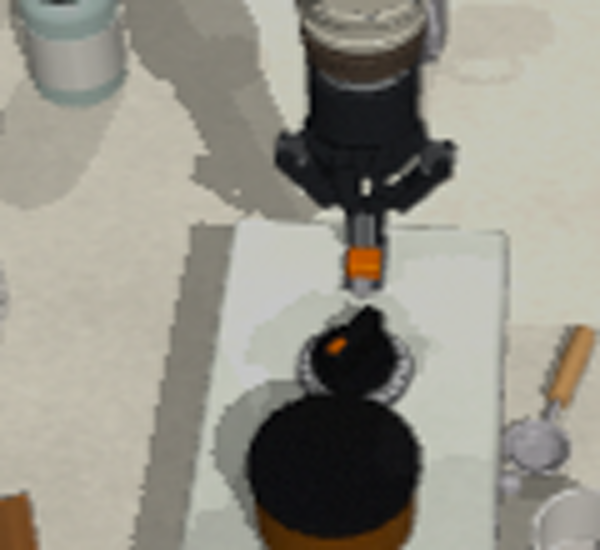

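View pics/t12z.png

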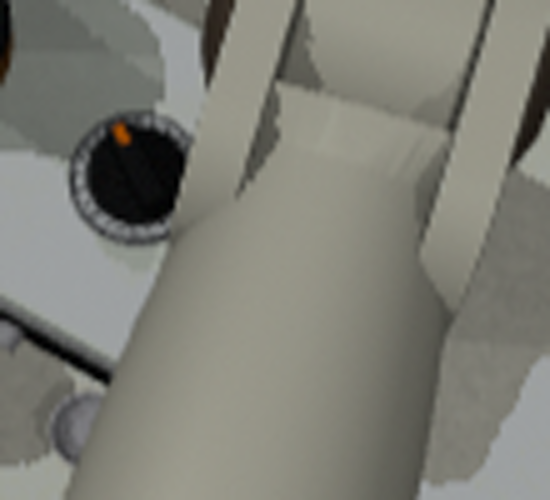

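Request:
arm_command(
  rows=[0,0,-0.2,0,0,0,-1,0,0,-0.4,0,0,0,-1,0,0,-0.4,0,0,0,-1],
)

```text
time: 17.07
ee_pos: [0.5216, -0.0609, 0.2212]
tcp_rot: [-90.0, -0.0, 159.5]
wrist_force: [-1.1, -1.3, -0.6]
opening: 0.0
```

Request:
arm_command(
  rows=[0,0,-0.1,0,0,0,-1,0,0,-0.2,0,0,0,-1],
)

```text
time: 17.23
ee_pos: [0.5217, -0.0603, 0.2212]
tcp_rot: [-89.8, -0.0, 159.5]
wrist_force: [-5.0, -13.1, 2.4]
opening: -0.0002
```

Request:
arm_command(
  rows=[0,0,-0.1,0,0,0,-1,0,0,-0.2,0,0,0,-1],
)

```text
time: 17.4
ee_pos: [0.5219, -0.0598, 0.2213]
tcp_rot: [-89.6, -0.0, 159.4]
wrist_force: [-10.4, -23.4, 3.8]
opening: 0.0003
```

Request:
arm_command(
  rows=[0,0,1,0,0,0,-1,0,0,2,0,0,0,-1,0,0,3,0,0,0,-1,0,-3,3,0,0,0,-1,0,-6,3,0,0,0,-1,0,-9,3,0,0,0,-1,0,-12,3,0,0,0,-1,0,-12,3,0,0,0,-1,0,-12,3,0,0,0,-1],
)

```text
time: 18.15
ee_pos: [0.5128, -0.0858, 0.3431]
tcp_rot: [-90.1, 0.2, 159.5]
wrist_force: [0.5, 0.7, -0.2]
opening: -0.0003
```

Request:
arm_command(
  rows=[0,0,-3,0,5,0,-1,0,0,-6,0,10,0,-1,0,0,-9,0,15,0,-1,0,0,-11,0,20,0,0.2,0,0,-12,0,25,0,1,0,0,-12,0,30,0,1,0,0,-12,0,30,0,1,0,0,-12,0,30,0,1,0,0,-12,0,30,0,1],
)

```text
time: 18.9
ee_pos: [0.5542, 0.0266, 0.3408]
tcp_rot: [-90.0, -0.0, 129.7]
wrist_force: [-0.7, -0.4, -0.6]
opening: 0.0722
```

```bash
python3 st.py
python3 - <<'E'
from dial import *
c=shot('wrist','w13.png'); rep(c)
E
```

```text
18.9 pos [0.5542 0.0266 0.3408] rot [-8.9970e+01 -3.0000e-02  1.2968e+02] F [-0.72 -0.44 -0.58] T [-0.002 -0.037 -0.046] open 0.0722 q6 -36.93
bar 935 [0.556  0.0378 0.1798] ((557.5912475585938, 39.231990814208984), (52.192176818847656, 16.021726608276367), 37.7707633972168)
37.953245094506315
[203 110  30  29 506] [217.4 124.1] [ 0.5278 -0.0402  0.158 ] [ 0.5246 -0.0387  0.181 ]
lock rect 0.15711071507058222 ((528.1063232421875, -40.20328903198242), (18.59152603149414, 22.10662269592285), 71.27410125732422)
[260 222   7  11  66] [263.3 227. ] [0.5795 0.0579 0.158 ] [0.5716 0.0505 0.181 ]
```

View pics/w13.png

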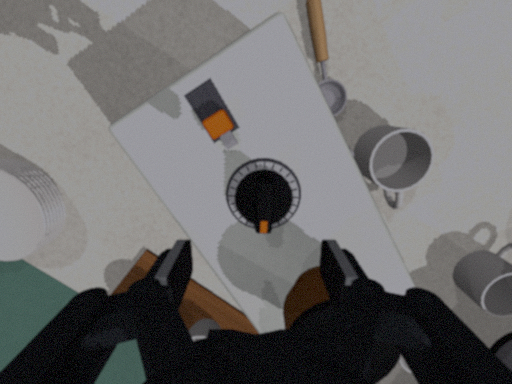

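```bash
python3 -c "
from h import *
print(bot.job_done())"
```

```text
the job is handed in; nothing more can be done
None
```

I set the dial to 5 clicks open from its stop, slid the orange lock home, and handed the job in at about 19 s of robot time; it reported no verdict.

- **Stop:** I turned the dial clockwise in small steps. The torque dropped back after each ordinary click. At 60° from the start (4 clicks) it kept rising instead, to about 0.57 N m at 8° past first touch, below the 0.95 N m jam limit.
- **Setting:** I turned the gripped dial back to exactly 75° anticlockwise of the stop and let go. The camera shows the bar at about 37.8°, where 38.2° was expected. The start angle was 23.2°, so the dial ended one click anticlockwise of where it began.
- **Lock:** I pushed it with closed fingers until it stopped hard at about 25 N. The centre of the lock is now 84.7 mm from the dial axis, and 85 mm is fully home. It moved only about 16–17 mm, so either it was already 3–4 mm in at the start or the earlier reading was off by that much.
- **After letting go:** the last wrist picture shows the arm clear above the grinder and the dial unchanged by the lock push. The mug and spoon in front look undisturbed; I didn't measure the bystanders, and that view doesn't show all of them.

Torque readings were noisy by about 0.1 N m. Two ordinary clicks briefly read 0.3 to 0.4 N m, above the stated 0.2, so I relied on the torque still rising past mid-click to identify the stop.

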